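Find the packed carton by feel and slide it to the stop

TASK

Of the three identical closed cartons in the front row, one has a heavy metal part packed inside and the other two are practically empty: find the heavy one by feeling how hard it is to push. Slide it along the table, never lifting it, because its bottom is not taped yet, into the marked packing bay and up against the steel stop bar, short end squarely to the bar and centred between the tape marks, and let go. Leave the other two cartons about where they stand (a short trial push is fine) and do not disturb the other things on the table.

Things in the scene. Friction and masses are not known exactly. Their poses are not given: they have to be found in the camera images.
- carton_a: closed plain cardboard carton, blank paper label on its lid, 100 (own x) x 62 (own y) x 52 mm high; origin: centre of its underside, z up. In the front row, long axis within 0.2 rad of world x, centres at x 0.45 to 0.525 and 130 mm or more apart in y. One of the three weighs 0.8 to 1.0 kg (metal part at its middle), the others about 0.15 kg; which one changes from start to start
- carton_b: closed plain cardboard carton, blank paper label on its lid, 100 (own x) x 62 (own y) x 52 mm high; origin: centre of its underside, z up. In the front row, long axis within 0.2 rad of world x, centres at x 0.45 to 0.525 and 130 mm or more apart in y. One of the three weighs 0.8 to 1.0 kg (metal part at its middle), the others about 0.15 kg; which one changes from start to start
- carton_c: closed plain cardboard carton, blank paper label on its lid, 100 (own x) x 62 (own y) x 52 mm high; origin: centre of its underside, z up. In the front row, long axis within 0.2 rad of world x, centres at x 0.45 to 0.525 and 130 mm or more apart in y. One of the three weighs 0.8 to 1.0 kg (metal part at its middle), the others about 0.15 kg; which one changes from start to start
- bay_seat (a point): packing bay, fixed to the table behind the cartons, turned up to 0.2 rad: point on the table at the seated carton's centre; x towards the stop bar, y left along it, z up. Steel stop bar: 150 mm long (y, centred), 22 mm high, face at x = +50 mm (fixing flange behind it). Flat white tape marks, inner edges at y = +-46 and x = -54 mm, do not obstruct
- packing_table: the fixed table; its green top is z = 0 in the world. Its friction is the same for all three cartons (coefficient between 0.45 and 0.75)
- tape_kraft: bystander: wide brown tape roll lying flat, 108 mm across, 48 mm high; origin at the centre of its underside
- tape_white: bystander: white tape roll lying flat, 90 mm across, 24 mm high; origin at the centre of its underside
- parts_jar: bystander: small white jar with green lid, 47 mm across, 55 mm high; origin at the centre of its underside
- label_roll: bystander: white label roll lying flat, 68 mm across, 30 mm high; origin at the centre of its underside
There are look-alikes about, which are no part of the job. Leave any turquoise look-alike of the carton_a alone.

How it is judged:
At the end, for the whole second after the job is handed in: The heavy carton (the one that loads the table with more than 4 N) rests flat in the bay, released: its end within 10 mm of the stop bar, centre within 25 mm of the bay's middle sideways, turned less than 0.15 rad from square; the two light cartons are within 80 mm of where they started (((x of carton_a in the frame of bay_seat between -0.01 and 0.006 m and y of carton_a in the frame of bay_seat between -0.025 and 0.025 m and angle between the x axis of carton_a and the x axis of bay_seat, either way round below 0.15 rad and angle between carton_a's own z axis and vertical below 0.05 rad and height (world z) of carton_a below 0.004 m and linear speed of carton_a below 0.01 m/s and contact force between carton_a and packing_table above 4 N and distance of each of carton_b, carton_c from where it was at the start of the episode below 0.08 m) or (x of carton_b in the frame of bay_seat between -0.01 and 0.006 m and y of carton_b in the frame of bay_seat between -0.025 and 0.025 m and angle between the x axis of carton_b and the x axis of bay_seat, either way round below 0.15 rad and angle between carton_b's own z axis and vertical below 0.05 rad and height (world z) of carton_b below 0.004 m and linear speed of carton_b below 0.01 m/s and contact force between carton_b and packing_table above 4 N and distance of each of carton_a, carton_c from where it was at the start of the episode below 0.08 m) or (x of carton_c in the frame of bay_seat between -0.01 and 0.006 m and y of carton_c in the frame of bay_seat between -0.025 and 0.025 m and angle between the x axis of carton_c and the x axis of bay_seat, either way round below 0.15 rad and angle between carton_c's own z axis and vertical below 0.05 rad and height (world z) of carton_c below 0.004 m and linear speed of carton_c below 0.01 m/s and contact force between carton_c and packing_table above 4 N and distance of each of carton_a, carton_b from where it was at the start of the episode below 0.08 m))); the robot touches nothing.
It fails at once if a carton is lifted (underside centre 12 mm or more above the table) or tipped more than 0.35 rad (height (world z) of any of carton_a, carton_b, carton_c above 0.012 m or angle between any of carton_a, carton_b, carton_c's own z axis and vertical above 0.35 rad).
It fails at once if a bystander is moved more than 40 mm (distance of any of tape_kraft, tape_white, parts_jar, label_roll from where it was at the start of the episode above 0.04 m).
It also fails if it takes over 64 s, if anything falls off the work surface, if the arm or the gripper's body presses on something with over 40 N, if the wrist force passes 120 N, or if a joint passes its speed limit or range.

ROBOT

A 7-joint arm with a two-finger parallel gripper is mounted at the origin on a cart in front of the work surface, level with it; the furniture and walls round the work are solid. World frame = base frame: x ahead of the robot, y to its left, z up, the work surface at z = 0. Lengths are in m, angles in rad, forces in N, time in s.
With the tool pointing down it reaches from about 0.35 to 0.9 m from the base axis. Payload 8.1 kg.
Tool frame: the origin (TCP) lies between the finger pads; the fingertips stand 22 mm ahead of it and the grasp point (between the pads) lies 3 mm ahead of it (arm.tip_reach is the distance from the TCP to the fingertips, in m); z points along the fingers, y is the line along which they close (so a half turn about z gives the same grasp; the last joint's range is limited). The gripper opens to 92 mm and grips with 3 to 60 N. Pads are 19 mm wide; open, the fingers measure 130 mm over their backs; the gripper's body (75 mm by 190 mm) begins 47 mm behind the grasp point.
Start: joints at [-1.361, 0.434, 0.025, 1.573, -0.012, 1.134, -0.075], TCP at [0.192, 0.595, 0.249] pointing down, gripper open.
Joint ranges: [-2.62, 2.62], [-0.44, 2.09], [-1.27, 1.32], [0.08, 2.57], [-1.32, 4.46], [0.12, 2], [-2.74, 2.74]. Speed limits (rad/s): [2.22, 2.22, 3.01, 3.01, 3.14, 3.14, 3.14].

INTERFACE

Orientations are given as a rotation vector (axis times angle).
In Python, from cell import telemetry, vision, job, arm gives the robot as it stands. The module is installed in compiled form; this text tells all that it offers.
- The arm moves only by the shell command python3 -m creep 'ROWS' [FORCE]. ROWS is text: rows parted by semicolons, each of 7 numbers parted by spaces: the finger opening in cm, from 0 to 9.18, then the shift along the tool's x, y, z in cm, then the turn, a rotation vector about the tool's x, y, z in degrees. A call has 1 to 5 rows; each row is the pose to reach, as a shift and turn from the pose commanded when the call began, along the tool's axes at that moment; what a row does not reach only later rows make up. A row lasts 1/8 s, in which the tool goes at most 62.5 mm and 10.7 degrees, less where a joint would pass 70% of its speed; a pose out of reach is approached as far as the arm can. A call with a gripper value outside its range is refused whole. The fingers move at their own pace and stop on an object; FORCE is the grip in N (left out, the last holds). Time passes only in rows, so rows that repeat a pose let the fingers close. It gives the time, the measured TCP pose, the force, the opening and the grip force at its end, in the units of the state.
- telemetry.observe(): the state, without advancing time (a new reading comes with each control period).
- vision.get_image(name): name is "scene" or "side" or "wrist"; returns the picture (400x640x3 uint8, red, green, blue); there is no depth.
- vision.camera_info(name): a dict with "fov_y" (degrees; the focal length in pixels is half the picture's height over the tangent of half this angle, whatever the lens; pixels are square), "cx", "cy" (the principal point, pixels), "extrinsics" (4x4, takes a point from camera to world coordinates). Camera axes: x right, y down, z forward; pixel columns grow to the right and rows downward; lengths in m; the calibration is good to about 2 mm. A picture is of the moment at which its call begins: read the wrist's pose just before it. camera_info takes no time and is no camera call; for the wrist camera it gives the pose at the moment of the call.
- job.sign_off(): hands the job in; it is judged then, once.
The state is a dict: "clock": time; "joints": joint angles; "dq": joint speeds; "joint_efforts": joint torques, N m; "position": TCP position; "ee_rot": TCP orientation; "force": force on the tool from outside, world axes, zero at the start; "ft_torque": the same for the moment, N m; "width": opening from 0.0 (shut) to 1.0 (fully open); "gripper_force": force on a finger pad.
Only numpy, scipy, OpenCV 4.12 (cv2) and the standard library are available. Lean on these libraries where they do the work, as an engineer would, in place of code of your own. Each camera call takes 0.05 s, during which the arm holds its last target. There are 200 camera calls.

## Working session

There is one attempt and no reset: what is moved stays moved. The work goes in short steps, Python scripts to look and compute and a shell command to move; the robot and the scene stay as the last step left them, time stands still between calls to the robot, and variables do not carry over. Pictures are saved under pics/ and viewed, at most 10 in all, crops included, and the job is handed in when it is done.

```bash
mkdir -p pics
python3 - <<'E'
from cell import telemetry, vision
import cv2
s=telemetry.observe()
print({k:(v if not hasattr(v,'__len__') else [round(float(x),3) for x in v]) for k,v in s.items()})
for n in ("scene","side"):
    cv2.imwrite(f"pics/{n}0.png",vision.get_image(n)[:,:,::-1]); i=vision.camera_info(n); print(n,i)
E
```

```text
{'clock': 0.0, 'joints': [-1.361, 0.435, 0.025, 1.574, -0.012, 1.134, -0.075], 'dq': [0.0, 0.0, -0.0, 0.0, 0.002, -0.003, 0.001], 'joint_efforts': [-0.0, -66.784, 0.985, -31.446, -0.061, 0.043, 0.0], 'position': [0.192, 0.594, 0.248], 'ee_rot': [-0.489, -3.103, 0.002], 'force': [-0.369, 0.584, 1.015], 'ft_torque': [-0.024, 0.027, -0.021], 'gripper_force': 0.0, 'width': 1.0008163506075882}
scene {'fov_y': 49.67022874407469, 'cx': 312.5113158678645, 'cy': 197.55192375815912, 'extrinsics': array([[-0.68768548, -0.31641193,  0.65343108, -0.39555766],
       [-0.72581969,  0.27909381, -0.62872285,  0.91996167],
       [ 0.01656684, -0.90663672, -0.42158677,  0.30672825],
       [ 0.        ,  0.        ,  0.        ,  1.        ]])}
side {'fov_y': 42.161102525487934, 'cx': 318.46756009631156, 'cy': 214.17601053146538, 'extrinsics': array([[-0.89081383, -0.28850157,  0.35102358, -0.16476093],
       [-0.4538847 ,  0.52937993, -0.71676047,  1.47331495],
       [ 0.02096168, -0.79782437, -0.60252542,  0.89990667],
       [ 0.        ,  0.        ,  0.        ,  1.        ]])}
```

View pics/scene0.png

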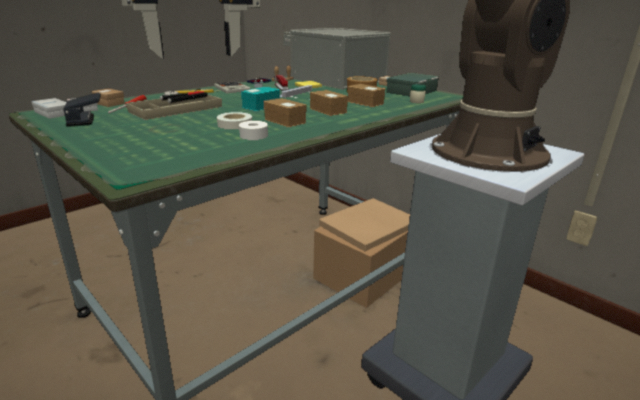

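View pics/side0.png

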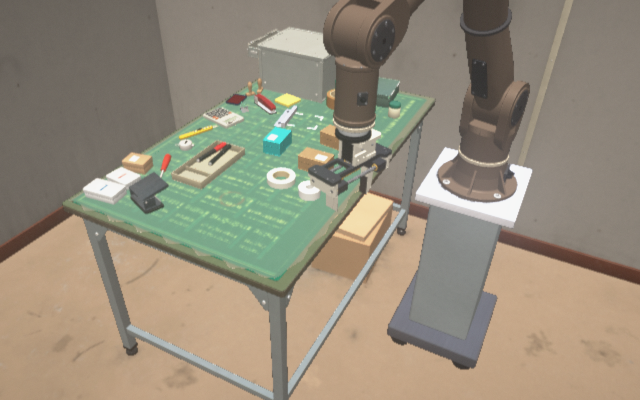

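The scene view shows three brown cartons at about (286,111), (328,102) and (365,95), and a turquoise look-alike at (261,97). The white rolls are at (235,120) and (253,130), and the jar is at (418,96). In the side view the arm hides part of the row, so I'll move it and use the wrist camera.

```bash
cat > h.py <<'E'
from cell import telemetry, vision
import numpy as np, cv2
from scipy.spatial.transform import Rotation as R
def pose():
    s=telemetry.observe(); return np.array(s["position"]),R.from_rotvec(s["ee_rot"]),s
def ray(name,uv,z,info=None):
    i=info or vision.camera_info(name); E=np.array(i["extrinsics"]); f=200/np.tan(np.radians(i["fov_y"])/2)
    uv=np.atleast_2d(uv).astype(float)
    d=np.c_[(uv[:,0]-i["cx"])/f,(uv[:,1]-i["cy"])/f,np.ones(len(uv))]@E[:3,:3].T; o=E[:3,3]
    return o+d*((z-o[2])/d[:,2])[:,None]
def down(yaw): # tool z down, tool x axis at world angle yaw
    c,s=np.cos(yaw),np.sin(yaw); return R.from_matrix(np.array([[c,s,0],[s,-c,0],[0,0,-1]]))
def go(x,y,z,yaw):
    "tool-frame shift (cm) and turn (deg) from the present pose"
    p,r,s=pose(); d=r.inv().apply(np.array([x,y,z])-p)*100
    t=np.degrees((r.inv()*down(yaw)).as_rotvec())
    print("go",(x,y,z,round(yaw,3)),"shift",d.round(2),"turn",t.round(1),"joints",np.round(s["joints"],2))
E
python3 - <<'E'
from h import *
np.set_printoptions(suppress=True,precision=3)
print(ray("scene",[[286,105],[328,96],[365,90],[261,92]],0.052))
i=vision.camera_info("wrist"); print(i)
p,r,s=pose(); print(r.as_matrix()); E=i["extrinsics"]; print("cam in tool",r.inv().apply(E[:3,3]-p), r.inv().as_matrix()@E[:3,:3])
go(0.42,0.0,0.45,np.pi); go(0.35,0.2,0.45,np.pi)
E
```

```text
[[ 0.456  0.202  0.052]
 [ 0.466  0.038  0.052]
 [ 0.456 -0.113  0.052]
 [ 0.629  0.151  0.052]]
{'fov_y': 61.69151498535424, 'cx': 323.299450001945, 'cy': 199.34484413115743, 'extrinsics': array([[ 0.307,  0.908,  0.284,  0.116],
       [ 0.952, -0.293, -0.092,  0.62 ],
       [-0.   ,  0.298, -0.955,  0.384],
       [ 0.   ,  0.   ,  0.   ,  1.   ]])}
[[-0.951  0.308 -0.   ]
 [ 0.308  0.951 -0.001]
 [-0.    -0.001 -1.   ]]
cam in tool [ 0.081  0.001 -0.136] [[ 0.001 -0.955 -0.298]
 [ 1.     0.     0.001]
 [-0.001 -0.298  0.955]]
go (0.42, 0.0, 0.45, 3.142) shift [-39.96 -49.56 -20.12] turn [ -0.1  -0.  -17.9] joints [-1.36  0.44  0.02  1.57 -0.01  1.13 -0.08]
go (0.35, 0.2, 0.45, 3.142) shift [-27.15 -32.69 -20.15] turn [ -0.1  -0.  -17.9] joints [-1.36  0.44  0.02  1.57 -0.01  1.13 -0.08]
```

```bash
r="9 -18 -23 -9 0 0 0"; true; python3 -m creep '9 -4 -5 -2 0 0 0; 9 -8 -10 -4 0 0 0; 9 -12 -15 -6 0 0 0; 9 -16 -20 -8 0 0 0; 9 -18 -23 -9 0 0 0'; python3 -m creep '9 -4 -5 -2 0 0 -4; 9 -8 -10 -4 0 0 -8; 9 -12 -15 -6 0 0 -12; 9 -16 -20 -8 0 0 -18; 9 -18 -23 -9 0 0 -18'
python3 - <<'E'
from h import *
go(0.42,0.05,0.42,np.pi)
cv2.imwrite("pics/w1.png",vision.get_image("wrist")[:,:,::-1])
E
```

```text
clock: 0.72
position: [0.2935, 0.3182, 0.3393]
ee_rot: [0.491, 3.103, 0.0]
force: [1.6, 1.3, -0.7]
width: 0.983
gripper_force: 0.0
clock: 1.35
position: [0.3936, 0.0439, 0.4294]
ee_rot: [-0.003, 3.141, 0.001]
force: [1.0, 0.9, -0.5]
width: 0.98
gripper_force: 0.0
go (0.42, 0.05, 0.42, 3.142) shift [-2.64  0.6   0.94] turn [0.  0.  0.1] joints [-0.79 -0.11  0.49  1.78  0.05  1.46  1.27]
```

View pics/w1.png

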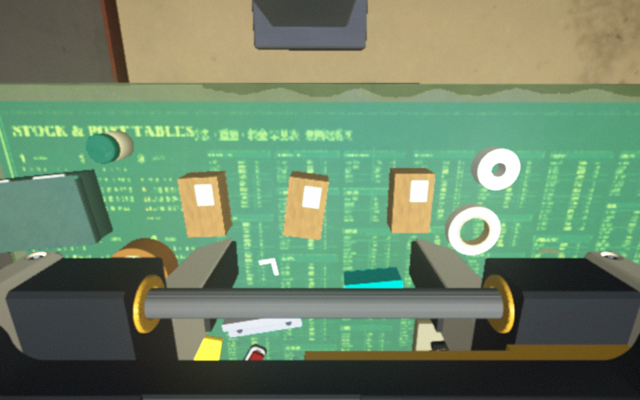

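The wrist view has the robot side at the top. The cartons are at (205,205), (307,205) and (412,200), the turquoise look-alike is at (373,280), and the jar is at (108,147). The white rolls are at (498,168) and (473,230), and the kraft roll is at (145,262). A white tape corner at (268,265) and a grey bar at (262,325), partly behind the gripper, look like the bay. I'll shift forward to uncover it.

```bash
python3 -m creep '9 -5 0 0 0 0 0; 9 -10 0 0 0 0 0; 9 -15 0 0 0 0 0; 9 -20 0 0 0 0 0; 9 -20 0 0 0 0 0'
python3 - <<'E'
from h import *
go(0.6,0.05,0.42,np.pi)
cv2.imwrite("pics/w2.png",vision.get_image("wrist")[:,:,::-1])
np.save("w2E.npy",vision.camera_info("wrist")["extrinsics"])
E
```

```text
clock: 2.02
position: [0.5954, 0.0472, 0.4257]
ee_rot: [0.002, -3.138, 0.005]
force: [0.1, 0.7, -1.2]
width: 0.978
gripper_force: 0.0
go (0.6, 0.05, 0.42, 3.142) shift [-0.46  0.28  0.57] turn [-0.2 -0.2  0.1] joints [-0.61  0.33  0.65  1.37 -0.2   1.51  1.6 ]
```

View pics/w2.png

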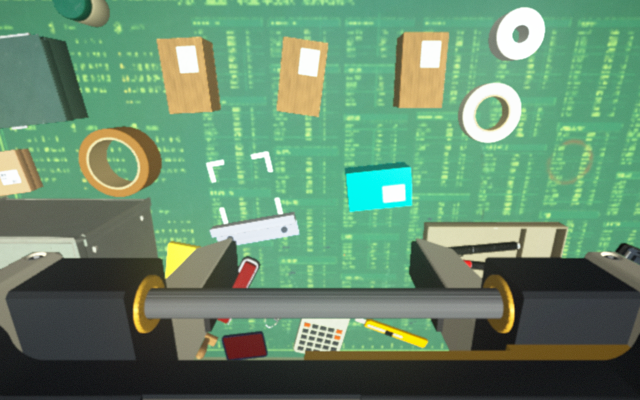

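The second wrist view is clear. The bay's tape corners are at (212,165) and (262,160), with side ticks at (223,215) and (279,207), and the steel bar runs from (210,232) to (298,222). The front-row cartons are at (188,75), (302,75) and (422,70). Two look-alikes don't fit: the turquoise box at (379,187), and a small brown carton at (12,172) that is not in the row. Next I'll measure the cartons and bay, with one enlarged crop.

Run:
```python
from h import *
np.set_printoptions(suppress=True,precision=3)
im=cv2.imread("pics/w2.png"); hsv=cv2.cvtColor(im,cv2.COLOR_BGR2HSV)
h,s,v=cv2.split(hsv)
for x,y in [(170,60),(180,100),(212,80),(300,90),(282,85),(430,90),(398,90),(188,60)]: print((x,y),hsv[y,x])
cm=((h<25)&(s>90)).astype(np.uint8)*255; cm[130:]=0
cs,_=cv2.findContours(cm,cv2.RETR_EXTERNAL,cv2.CHAIN_APPROX_SIMPLE)
for c in cs:
    if cv2.contourArea(c)>800:
        print("carton",cv2.approxPolyDP(cv2.convexHull(c),3,True)[:,0].tolist())
wm=((s<50)&(v>200)).astype(np.uint8)*255; wm[:140]=0; wm[245:]=0; wm[:,:190]=0; wm[:,310:]=0
cs,_=cv2.findContours(wm,cv2.RETR_EXTERNAL,cv2.CHAIN_APPROX_SIMPLE)
for c in cs:
    if cv2.contourArea(c)>15: print("white",cv2.approxPolyDP(c,1.5,True)[:,0].tolist())
a=cv2.resize(im[20:250,150:460],None,fx=2.5,fy=2.5,interpolation=cv2.INTER_CUBIC)
cv2.imwrite("pics/crop.png",a)
```

```text
(170, 60) [ 19 126 208]
(180, 100) [ 19 125 217]
(212, 80) [ 21 117 118]
(300, 90) [ 20 122 218]
(282, 85) [ 19 123 220]
(430, 90) [ 19 120 219]
(398, 90) [23 99 93]
(188, 60) [ 75   2 254]
carton [[284, 37], [327, 44], [317, 116], [277, 109]]
carton [[200, 37], [211, 44], [219, 108], [170, 113], [157, 39]]
carton [[448, 33], [441, 106], [399, 107], [395, 101], [398, 40], [404, 33]]
white [[298, 229], [296, 220], [291, 215], [212, 229], [210, 233], [217, 240], [231, 235], [239, 244], [297, 234]]
white [[220, 207], [219, 210], [223, 223], [227, 223], [224, 209]]
white [[276, 197], [274, 199], [277, 212], [282, 213], [279, 198]]
white [[222, 159], [206, 163], [212, 182], [215, 181], [212, 167], [223, 164]]
white [[251, 154], [251, 158], [263, 156], [267, 170], [272, 171], [267, 151]]
```

View pics/crop.png

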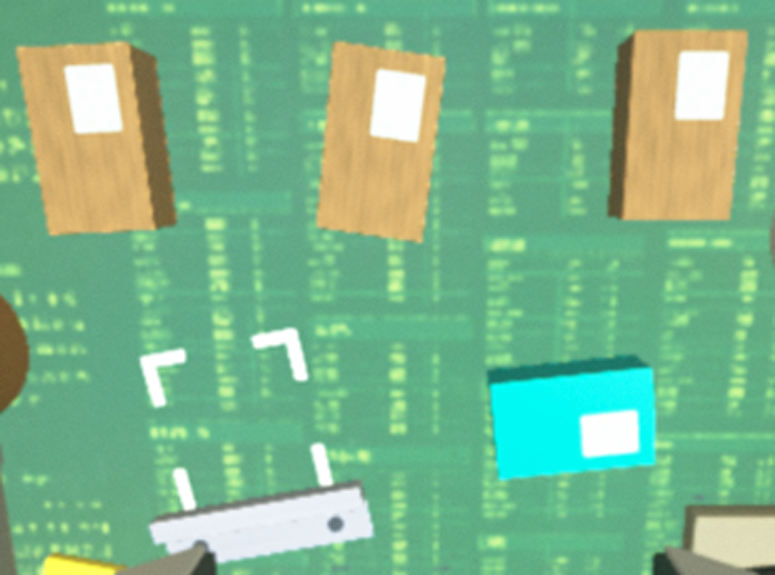

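The crop confirms three plain brown cartons with a white label and brown lid. The turquoise box is the decoy. The bay's inner corners are at about (212,167) and (263,157), and the bar's front face is towards the row.

Run:
```python
from h import *
np.set_printoptions(suppress=True,precision=4)
im=cv2.imread("pics/w2.png"); h,s,v=cv2.split(cv2.cvtColor(im,cv2.COLOR_BGR2HSV))
i=vision.camera_info("wrist"); i["extrinsics"]=np.load("w2E.npy")
lid=((((h<25)&(s>60))|(s<40))&(v>165)).astype(np.uint8)*255; lid[125:]=0
cs,_=cv2.findContours(lid,cv2.RETR_EXTERNAL,cv2.CHAIN_APPROX_NONE)
for c in cs:
    if cv2.contourArea(c)>1500 and cv2.boundingRect(c)[0] in range(140,450):
        w=ray("wrist",c[:,0],0.052,i)[:,:2].astype(np.float32)
        (cx,cy),(a,b),an=cv2.minAreaRect(w*1000); print("carton",cx,cy,a,b,an)
L=ray("wrist",[[212.3,167],[265-2,157],[225.5,216],[275.7,206]],0,i)[:,:2]
m=(L[0]+L[1])/2; t=L[1]-L[0]; yw=np.arctan2(t[1],t[0])-np.pi/2
print("inner corners",L,"len",np.linalg.norm(t),"yaw from corners",yw)
for p,q in ((0,2),(1,3)):
    d=L[q]-L[p]; print("side yaw",np.arctan2(d[1],d[0]))
bar=ray("wrist",[[212,228.7],[291,214.6]],0.022,i)[:,:2]; t=bar[1]-bar[0]; print("bar top edge",bar,np.linalg.norm(t),"yaw",np.arctan2(t[1],t[0])-np.pi/2,"mid",bar.mean(0))
for y in (yw,np.arctan2(t[1],t[0])-np.pi/2):
    u=np.array([np.cos(y),np.sin(y)]); print("seat from corners",m+.054*u,"seat from bar",bar.mean(0)-.05*u)
```

```text
carton 489.29339599609375 15.879526138305664 62.37078094482422 100.07537078857422 82.06005096435547
carton 487.51416015625 -151.31056213378906 100.22846221923828 62.52666473388672 2.724888563156128
carton 480.3584899902344 189.58547973632812 98.78638458251953 62.53351593017578 0.06513921171426773
inner corners [[ 0.6307 -0.1422]
 [ 0.6134 -0.0546]
 [ 0.7197 -0.1272]
 [ 0.7008 -0.0367]] len 0.08927301867539943 yaw from corners 0.19558665402850095
side yaw 0.16691333523420468
side yaw 0.2026568364377088
bar top edge [[ 0.7352 -0.1458]
 [ 0.709  -0.0077]] 0.14056040832409056 yaw 0.18795209476746155 mid [ 0.7221 -0.0768]
seat from corners [ 0.675  -0.0879] seat from bar [ 0.673  -0.0865]
seat from corners [ 0.6751 -0.0883] seat from bar [ 0.673  -0.0861]
```

Run:
```python
from h import *
i=vision.camera_info("wrist"); i["extrinsics"]=np.load("w2E.npy")
for z in (.1,.15,.2): print(z,ray("wrist",[[150,200]],z,i).round(3))
go(0.489,0.016,0.15,np.pi-.139); print(telemetry.observe()["position"])
```

```text
0.1 [[ 0.659 -0.203  0.1  ]]
0.15 [[ 0.643 -0.176  0.15 ]]
0.2 [[ 0.627 -0.149  0.2  ]]
go (0.489, 0.016, 0.15, 3.003) shift [10.42 -3.   27.71] turn [-0.1 -0.2  8. ] joints [-0.61  0.33  0.65  1.37 -0.2   1.51  1.59]
[0.59397421 0.04669116 0.42676417]
```

Run:
```python
from h import *
i=vision.camera_info("wrist"); i["extrinsics"]=np.load("w2E.npy")
out=[]
for n,(x0,y0,x1,y1),k in (("scene",(270,20,450,120),4),("side",(200,20,440,160),3)):
    im=vision.get_image(n)[:,:,::-1]; c=vision.camera_info(n); E=c["extrinsics"]; f=200/np.tan(np.radians(c["fov_y"])/2)
    a=cv2.resize(im[y0:y1,x0:x1],None,fx=k,fy=k,interpolation=cv2.INTER_CUBIC)
    for z in (0,.05,.1,.15,.2,.25):
        p=E[:3,:3].T@(ray("wrist",[[150,200]],z,i)[0]-E[:3,3]); u=((p[:2]/p[2]*f+[c["cx"],c["cy"]]-[x0,y0])*k).astype(int)
        cv2.circle(a,tuple(int(q) for q in u),3,(0,0,255),-1); cv2.putText(a,str(z),(int(u[0])+5,int(u[1])),0,.4,(255,0,0),1)
    out.append(cv2.resize(a,(720,int(a.shape[0]*720/a.shape[1])))[:295 if n=="side" else 300])
cv2.imwrite("pics/box.png",np.vstack(out)[:600])
```

```text
(no output)
```

View pics/box.png

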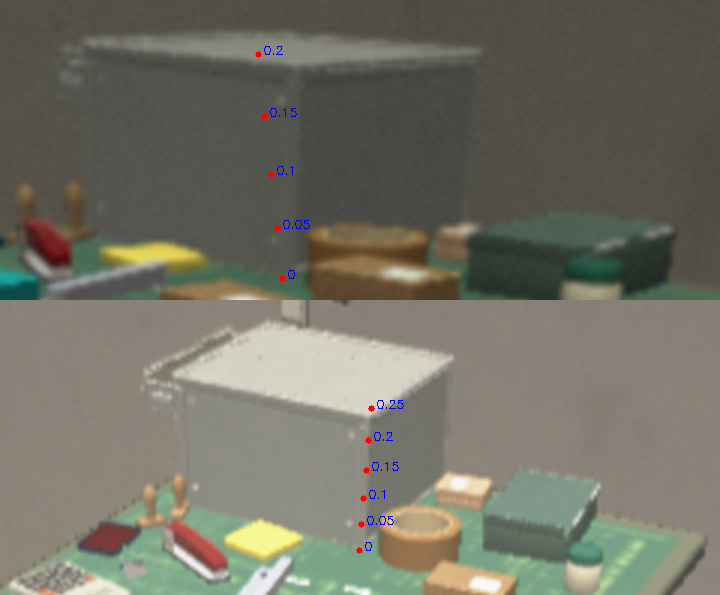

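Run:
```python
from h import *
print("base side",ray("side",[[321.7,103.3]],0).round(3))
for z in (.2,.22,.24,.26): print(z,ray("side",[[324,58.3]],z).round(3),ray("scene",[[345.5,36.3]],z).round(3))
print("left base",ray("side",[[263,(475-300)/3+20]],0).round(3))
i=vision.camera_info("wrist"); E=np.load("w2E.npy"); f=200/np.tan(np.radians(i["fov_y"])/2)
for P in ([.66,-.215,.22],[.66,-.215,0]):
    p=E[:3,:3].T@(np.array(P)-E[:3,3]); print(p[:2]/p[2]*f+[i["cx"],i["cy"]])
```

```text
base side [[ 0.684 -0.262  0.   ]]
0.2 [[ 0.662 -0.227  0.2  ]] [[ 0.54  -0.106  0.2  ]]
0.22 [[ 0.638 -0.178  0.22 ]] [[0.365 0.086 0.22 ]]
0.24 [[ 0.615 -0.129  0.24 ]] [[0.189 0.279 0.24 ]]
0.26 [[ 0.591 -0.081  0.26 ]] [[0.014 0.471 0.26 ]]
left base [[ 1.021 -0.361  0.   ]]
[ 86.03303253 233.29162861]
[171.97606171 183.53934837]
```

The box's base corner is at about (0.687, -0.26), which leaves roughly 80 mm beside the gripper at the bay. I'll start with the middle carton.

```bash
python3 -m creep '9.18 2 -0.6 5.5 0 0 2; 9.18 4 -1.2 11 0 0 4; 9.18 6.5 -1.8 16.5 0 0 6; 9.18 8.5 -2.4 22 0 0 8; 9.18 10.4 -3 27.7 0 0 8'; python3 -m creep '9.18 0 0 0 0 0 0'
python3 - <<'E'
from h import *
go(0.489,0.016,0.03,np.pi-.139)
E
```

```text
clock: 2.8
position: [0.4879, 0.017, 0.1516]
ee_rot: [0.216, 3.132, 0.003]
force: [1.1, 1.1, -0.2]
width: 0.997
gripper_force: 0.0
clock: 2.92
position: [0.4848, 0.0163, 0.1499]
ee_rot: [-0.217, -3.127, 0.0]
force: [0.6, -0.1, 0.4]
width: 1.0
gripper_force: 0.0
go (0.489, 0.016, 0.03, 3.003) shift [-0.51  0.04 11.99] turn [-0.  -0.4  0. ] joints [-0.61  0.36  0.6   2.06 -0.28  0.81  1.6 ]
```

```bash
python3 -m creep '9.18 -0.4 0 4 0 0 0; 9.18 -0.4 0 8 0 0 0; 9.18 -0.4 0 10.5 0 0 0; 9.18 -0.4 0 12 0 0 0; 9.18 -0.4 0 12 0 0 0' | sed -n '2p;4,5p'; python3 -m creep '5.8 0 0 0 0 0 0;5.8 0 0 0 0 0 0;5.8 0 0 0 0 0 0;5.8 0 0 0 0 0 0;5.8 0 0 0 0 0 0' 15; echo DRAG; for k in 1 2; do :; done; python3 -m creep '5.8 -0.4 0 0 0 0 0;5.8 -0.8 0 0 0 0 0;5.8 -1.2 0 0 0 0 0' | sed -n '2p;4,6p';  python3 -m creep '5.8 0.4 0 0 0 0 0;5.8 0.8 0 0 0 0 0;5.8 1.2 0 0 0 0 0'| sed -n '2p;4,6p'
```

```text
position: [0.4943, 0.0162, 0.0325]
force: [-0.3, 0.1, 0.6]
width: 0.999
clock: 4.18
position: [0.4935, 0.0157, 0.0321]
ee_rot: [0.217, 3.134, 0.0]
force: [-1.4, -1.0, 6.4]
width: 0.676
gripper_force: 15.0
DRAG
position: [0.5028, 0.0145, 0.0318]
force: [-9.7, 1.2, 15.1]
width: 0.672
gripper_force: 15.0
position: [0.4941, 0.0157, 0.0321]
force: [3.8, -0.5, 5.7]
width: 0.674
gripper_force: 15.0
```

Gripping loaded the carton downwards (Fz 6 to 15 N), so this reading is muddled. I'll open the fingers and push it sideways with one pad instead.

```bash
python3 -m creep '9.18 0 0 0 0 0 0;9.18 0 0 0 0 0 0;9.18 0 0 0 0 0 0;9.18 0 0 0 0 0 0' | sed -n '2p;4,6p'; python3 -m creep '9.18 0 0.8 0 0 0 0;9.18 0 1.2 0 0 0 0' | sed -n '2p;4,6p'; for a in 1; do python3 -m creep '9.18 0 0.5 0 0 0 0'| sed -n '2p;4,6p';python3 -m creep '9.18 0 0.5 0 0 0 0'| sed -n '2p;4,6p';python3 -m creep '9.18 0 0.5 0 0 0 0'| sed -n '2p;4,6p'; python3 -m creep '9.18 0 -2.7 0 0 0 0;9.18 0 -2.7 0 0 0 0'| sed -n '2p;4,6p'; done
```

```text
position: [0.4931, 0.0158, 0.0316]
force: [0.0, 0.6, 0.3]
width: 0.995
gripper_force: 0.0
position: [0.495, 0.0285, 0.0317]
force: [-0.9, 0.4, -0.0]
width: 0.998
gripper_force: 0.0
position: [0.4957, 0.033, 0.0317]
force: [-0.4, -0.8, -0.1]
width: 1.0
gripper_force: 0.4
position: [0.4963, 0.0379, 0.0317]
force: [0.1, -0.6, -0.2]
width: 0.999
gripper_force: 0.3
position: [0.497, 0.0429, 0.0317]
force: [0.2, 0.1, -0.9]
width: 0.997
gripper_force: 0.3
position: [0.4931, 0.0142, 0.0318]
force: [0.2, 0.2, -0.2]
width: 1.0
gripper_force: 0.0
```

The push took under 1 N, so the middle carton is light (it moved about 12 mm). Next is the carton at y = -0.151.

```bash
python3 -m creep '9.18 0 0 -5 0 0 0;9.18 0 0 -9 0 0 0' | sed -n '2p'
python3 - <<'E'
from h import *
go(0.4875,-0.151,0.12,np.pi+.048)
E
```

```text
position: [0.4933, 0.0163, 0.1229]
go (0.4875, -0.151, 0.12, 3.19) shift [ -1.73 -16.65   0.29] turn [ -0.   -0.  -10.7] joints [-0.58  0.42  0.59  2.07 -0.34  0.75  1.65]
```

```bash
python3 -m creep '9.18 -0.5 -5 0 0 0 -4;9.18 -1 -10 0 0 0 -8;9.18 -1.7 -15 0 0 0 -10.7;9.18 -1.7 -16.7 0 0 0 -10.7;9.18 -1.7 -16.7 0 0 0 -10.7' | sed -n '2,3p'
python3 - <<'E'
from h import *
go(0.4875,-0.151,0.032,np.pi+.048)
E
```

```text
position: [0.487, -0.1522, 0.1217]
ee_rot: [0.072, -3.141, -0.0]
go (0.4875, -0.151, 0.032, 3.19) shift [-0.06  0.12  8.97] turn [ 0.  -0.  -0.1] joints [-0.2   0.44  0.53  2.03 -0.32  0.76  2.14]
```

```bash
python3 -m creep '9.18 0 0 4 0 0 0; 9.18 0 0 7.5 0 0 0; 9.18 0 0 9 0 0 0; 9.18 0 0 9 0 0 0' | sed -n '2p;4,6p'; python3 -m creep '9.18 0 0.8 0 0 0 0;9.18 0 1.2 0 0 0 0' | sed -n '2p;4,6p';  python3 -m creep '9.18 0 0.4 0 0 0 0'| sed -n '2p;4,6p';python3 -m creep '9.18 0 0.4 0 0 0 0'| sed -n '2p;4,6p';python3 -m creep '9.18 0 0.4 0 0 0 0'| sed -n '2p;4,6p'; python3 -m creep '9.18 0 -2.4 0 0 0 0;9.18 0 -2.4 0 0 0 0'| sed -n '1,2p;4,6p'
```

```text
position: [0.4869, -0.1507, 0.0312]
force: [-0.7, -0.6, -0.3]
width: 1.0
gripper_force: 0.0
position: [0.4872, -0.139, 0.0327]
force: [-0.1, -0.4, -0.0]
width: 0.996
gripper_force: 0.0
position: [0.4871, -0.1366, 0.0326]
force: [0.2, -5.6, 0.3]
width: 1.002
gripper_force: 2.9
position: [0.487, -0.1333, 0.0326]
force: [-0.3, -5.6, 1.8]
width: 1.0
gripper_force: 3.1
position: [0.4868, -0.1295, 0.0325]
force: [-0.5, -6.9, 1.6]
width: 1.003
gripper_force: 3.2
clock: 8.55
position: [0.4873, -0.1534, 0.0322]
force: [0.2, -0.1, -0.3]
width: 0.999
gripper_force: 0.0
```

The push took about 5.6 N, so this is the heavy carton. I'll centre on it, grip lightly and slide it flat.

```bash
python3 -m creep '9.18 0 1.1 0 0 0 0;9.18 0 1.1 0 0 0 0;6 0 1.1 0 0 0 0;5.8 0 1.1 0 0 0 0;5.8 0 1.1 0 0 0 0' 18| sed -n '1,2p;4,6p'; python3 -m creep '5.8 0 0 -0.1 0 0 0;5.8 0 0 -0.1 0 0 0'| sed -n '1,6p';python3 - <<'E'
from h import *
go(0.615,-0.099,0.032,np.pi+.188)
E
```

```text
clock: 9.18
position: [0.4866, -0.1412, 0.0317]
force: [1.0, -4.8, -2.3]
width: 0.721
gripper_force: 2.1
clock: 9.43
position: [0.4857, -0.1405, 0.0322]
ee_rot: [0.076, -3.139, -0.001]
force: [-0.4, -0.2, -7.6]
width: 0.675
gripper_force: 18.0
go (0.615, -0.099, 0.032, 3.33) shift [-13.11   3.52  -0.  ] turn [ 0.  -0.1 -8. ] joints [-0.13  0.57  0.43  2.1  -0.44  0.56  2.23]
```

```bash
python3 -m creep '5.8 0 0 0.1 0 0 0;5.8 -0.7 0.2 0.1 0 0 0;5.8 -1.5 0.4 0.1 0 0 -0.8;5.8 -2.5 0.7 0.1 0 0 -1.6;5.8 -3.5 1.0 0.1 0 0 -2.4' | sed -n '1,6p'
python3 - <<'E'
from h import *
go(0.615,-0.099,0.032,np.pi+.188)
E
```

```text
clock: 10.05
position: [0.5187, -0.1304, 0.0319]
ee_rot: [0.139, -3.135, -0.0]
force: [-9.9, -3.2, 9.9]
width: 0.674
gripper_force: 18.0
go (0.615, -0.099, 0.032, 3.33) shift [-9.87  2.28 -0.04] turn [ 0.  -0.2 -5.7] joints [-0.16  0.61  0.42  2.02 -0.43  0.6   2.22]
```

```bash
python3 -m creep '5.8 -1 0.3 0 0 0 -0.8;5.8 -2.2 0.6 0 0 0 -1.6;5.8 -3.4 0.9 0 0 0 -2.4;5.8 -4.6 1.2 0 0 0 -3.2;5.8 -5.8 1.5 0 0 0 -4' | sed -n '1,6p'
python3 - <<'E'
from h import *
go(0.615,-0.099,0.032,np.pi+.188)
E
```

```text
clock: 10.68
position: [0.5753, -0.1105, 0.032]
ee_rot: [0.249, -3.128, 0.0]
force: [-9.8, -3.5, 10.4]
width: 0.671
gripper_force: 18.0
go (0.615, -0.099, 0.032, 3.33) shift [-4.1   0.51 -0.02] turn [ 0.  -0.2 -1.7] joints [-0.19  0.66  0.42  1.9  -0.41  0.67  2.21]
```

```bash
python3 -m creep '5.8 -1 0.15 0 0 0 -0.5;5.8 -2 0.3 0 0 0 -1;5.8 -3 0.4 0 0 0 -1.6;5.8 -4 0.5 0 0 0 -1.6;5.8 -4 0.5 0 0 0 -1.6' | sed -n '1,6p'
python3 - <<'E'
from h import *
go(0.673,-0.0875,0.032,np.pi+.188)
E
```

```text
clock: 11.3
position: [0.6159, -0.0983, 0.032]
ee_rot: [0.294, -3.127, 0.0]
force: [-2.9, -1.7, 4.4]
width: 0.676
gripper_force: 18.0
go (0.673, -0.0875, 0.032, 3.33) shift [-5.81 -0.   -0.  ] turn [-0. -0. -0.] joints [-0.2   0.71  0.41  1.8  -0.41  0.72  2.19]
```

```bash
python3 -m creep '5.8 -1 0 0 0 0 0;5.8 -2 0 0 0 0 0;5.8 -3 0 0 0 0 0;5.8 -4 0 0 0 0 0;5.8 -5 0 0 0 0 0' | sed -n '1,6p'; python3 -m creep '5.8 -0.3 0 0 0 0 0' | sed -n '2p;4p'; python3 -m creep '5.8 -0.3 0 0 0 0 0' | sed -n '2p;4p';python3 -m creep '5.8 -0.2 0 0 0 0 0' | sed -n '2p;4p'
```

```text
clock: 11.92
position: [0.6633, -0.0894, 0.0319]
ee_rot: [0.293, -3.124, -0.0]
force: [-10.3, -1.8, 9.3]
width: 0.673
gripper_force: 18.0
position: [0.6667, -0.0886, 0.0319]
force: [-12.5, -2.1, 11.8]
position: [0.669, -0.0882, 0.0319]
force: [-10.6, -1.6, 9.0]
position: [0.6711, -0.0879, 0.0319]
force: [-10.7, -2.5, 10.5]
```

No bar contact yet; I'll ease forward until the force rises.

```bash
python3 -m creep '5.8 -0.2 0 0 0 0 0' | sed -n '2p;4p'; python3 -m creep '5.8 -0.2 0 0 0 0 0' | sed -n '2p;4p'
```

```text
position: [0.6729, -0.0876, 0.0319]
force: [-10.3, -1.2, 8.6]
position: [0.6735, -0.0875, 0.0318]
force: [-18.3, -2.2, 14.0]
```

The force jumped to 18 N at x = 0.6735, so the carton is touching the bar. I'll release, rise straight up and back off to look.

```bash
python3 -m creep '9.18 0 0 0 0 0 0;9.18 0 0 0 0 0 0;9.18 0 0 0 0 0 0;9.18 0 0 0 0 0 0' | sed -n '2p;4,5p'; python3 -m creep '9.18 0 0 -3 0 0 0;9.18 0 0 -7 0 0 0;9.18 0 0 -12 0 0 0;9.18 0 0 -18 0 0 0;9.18 0 0 -24 0 0 0' | sed -n '2p;4,5p';  python3 -m creep '9.18 -3 0 -4 0 0 0;9.18 -6 0 -8 0 0 0;9.18 -6 0 -13 0 0 0;9.18 -6 0 -13 0 0 0' | sed -n '1,2p;4,5p'
python3 - <<'E'
from h import *
i=vision.camera_info("wrist"); im=vision.get_image("wrist")[:,:,::-1].copy(); np.save("w3E.npy",i["extrinsics"]); cv2.imwrite("pics/w3.png",im)
h,s,v=cv2.split(cv2.cvtColor(im,cv2.COLOR_BGR2HSV))
lid=((((h<25)&(s>60))|(s<40))&(v>165)).astype(np.uint8)*255
cs,_=cv2.findContours(lid,cv2.RETR_EXTERNAL,cv2.CHAIN_APPROX_NONE)
for c in cs:
    if cv2.contourArea(c)>1500:
        w=ray("wrist",c[:,0],0.052,i)[:,:2].astype(np.float32)
        q=cv2.minAreaRect(w*1000); print(np.round(q[0],1),np.round(q[1],1),round(q[2],1),cv2.boundingRect(c))
E
```

```text
position: [0.6773, -0.0861, 0.0317]
force: [0.5, 0.1, 0.6]
width: 0.996
position: [0.6768, -0.0862, 0.2737]
force: [1.0, -0.7, 0.1]
width: 1.001
clock: 14.18
position: [0.7373, -0.0758, 0.4062]
force: [0.3, 0.6, -0.7]
width: 1.0
[1066.6  -11.8] [ 83.7 448.9] 10.9 (198, 319, 252, 40)
[915.7  38.9] [ 83.8 109.8] 76.1 (335, 233, 74, 55)
[687.6 -84.5] [143.  140.3] 9.8 (275, 60, 97, 105)
[ 859.4 -438.2] [245.5 339.3] 89.8 (0, 54, 158, 215)
[548.8 283.6] [85.3 77.5] 26.8 (580, 28, 60, 68)
[507.5 189.4] [47.6 61.6] 0.5 (527, 0, 59, 40)
[ 624.3 -276.6] [ 90.8 105.8] 10.8 (150, 0, 81, 76)
[ 640.6 -450.5] [60.2 53.7] 8.2 (33, 0, 49, 51)
```

View pics/w3.png

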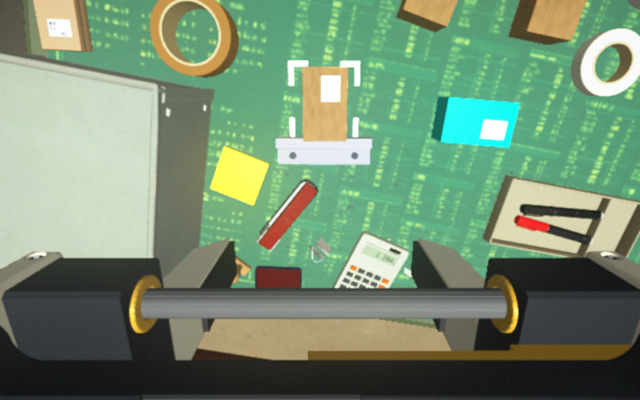

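The carton stands between the tape marks, with its lid spanning roughly columns 302 to 347 and rows 67 to 140. It is square and meets the bar, whose top edge is at row 139. A quick numeric check follows.

Run:
```python
from h import *
np.set_printoptions(suppress=True,precision=4)
im=cv2.imread("pics/w3.png"); i=vision.camera_info("wrist"); i["extrinsics"]=np.load("w3E.npy")
h,s,v=cv2.split(cv2.cvtColor(im,cv2.COLOR_BGR2HSV))
br=((h<25)&(s>60)&(v>165)).astype(np.uint8)*255; m=np.zeros_like(br); m[60:143,297:352]=br[60:143,297:352]
c=max(cv2.findContours(m,cv2.RETR_EXTERNAL,cv2.CHAIN_APPROX_NONE)[0],key=cv2.contourArea)
w=ray("wrist",c[:,0],.052,i)[:,:2].astype(np.float32)*1000; q=cv2.minAreaRect(w); print("carton",q)
wm=((s<50)&(v>190)).astype(np.uint8)*255
for c in cv2.findContours(wm[55:170,265:380].copy(),cv2.RETR_EXTERNAL,cv2.CHAIN_APPROX_SIMPLE,offset=(265,55))[0]:
    if cv2.contourArea(c)>15:
        p=cv2.approxPolyDP(c,1.5,True)[:,0]; print(p.tolist())
b=ray("wrist",[[276,139],[370,138]],.022,i)[:,:2]; print("bar",b,b.mean(0))
L=ray("wrist",[[294,66],[355,66],[295.5,125],[353,125]],0,i)[:,:2]; print(L,L[:2].mean(0))
u=np.array([np.cos(.188),np.sin(.188)]); cc=np.array(q[0])/1000
for n,sx in (("bar",b.mean(0)-.05*u),("tape",L[:2].mean(0)+.054*u)):
    d=cc-sx; print(n,"x",d@u,"y",d@[-u[1],u[0]])
```

```text
carton ((673.8935546875, -85.71410369873047), (98.85183715820312, 62.377803802490234), 10.8223295211792)
[[354, 117], [352, 136], [357, 136], [358, 118]]
[[275, 139], [278, 163], [369, 163], [371, 139], [304, 141], [302, 138], [293, 137], [295, 136], [294, 117], [289, 118], [289, 133], [292, 137]]
[[322, 75], [321, 101], [339, 101], [340, 76]]
[[341, 61], [340, 66], [352, 66], [354, 68], [354, 85], [359, 85], [360, 62]]
[[307, 60], [288, 61], [289, 85], [293, 85], [293, 67], [307, 66]]
bar [[ 0.739  -0.1493]
 [ 0.7102 -0.0074]] [ 0.7246 -0.0784]
[[ 0.6292 -0.1411]
 [ 0.612  -0.0508]
 [ 0.7148 -0.1246]
 [ 0.6976 -0.0351]] [ 0.6206 -0.0959]
bar x -0.001184754037898876 y 0.0022471192289199022
tape x 0.0002875919026353212 y 8.141859758456657e-05
```

The carton's end is within about 1 mm of the bar, 2 mm or less off centre, and its yaw of 0.189 matches the bay's 0.188.

```bash
python3 -c "
from cell import job
print(job.sign_off())"
```

```text
the job is handed in; nothing more can be done
None
```

The heavy carton, the one that started at y ≈ -0.15, was slid flat into the packing bay, seated square against the stop bar, centred to about 2 mm and released, and the job is handed in (no verdict came back); of the other two, I only gave the middle one a short trial push of about 12 mm.

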